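# Level the glaze on the tile carousel

## Task

Turn the glaze-drying carousel by the knob of its crank until the round platter with the tiles turns at about 20 turns a minute, and keep the platter between 17 and 23 turns a minute for at least six seconds without a break, never above 28. Then bring the platter to rest with its brass lug squarely opposite the fixed pointer and let go of the crank. Move the platter by the crank only, do not touch the platter or the tiles, and leave the mug, the paint palette and the can of pencils where they stand.

Things in the scene. Friction and masses are not known exactly. Their poses are not given: they have to be found in the camera images.
- carousel: Fixed base of a hand-cranked drying carousel: grey plate 240 x 240 x 20 mm on the table with a bracket carrying the pointer on its +x side and, on its +y side, a small cage (up to 86 mm) in which a loose felt drag shoe rides on the platter's rim. Origin on the table on the axis that crank and platter share; z up; x points from the axis to the pointer. Place and yaw vary.
- axis (a point): Point on the shared vertical axis of platter and crank, in the platter's top face, 57 mm above the table. The platter is an aluminium disc 364 mm across and 12 mm thick with seven flat glazed tiles round it (tops 64 mm above the table, out to 144 mm from the axis) and a hub of 52 mm diameter up to 95 mm. With tiles nominally 3.1 kg, inertia 0.049 kg m2 (hidden, 0.7 to 1.4 times).
- platter (a joint): Angle of the platter, rad, counter-clockwise from above positive, any number of turns; at 0 or any whole turn the lug is at the pointer. The crank drives it through an oil-filled slip hub: torque = 0.040 N m s/rad x (crank speed - platter speed). Drag: dry friction of about 0.03 N m (hidden, 0.4 to 1.8 times) plus 0.002 N m s/rad. Either way round will do. 20 turns a minute = 2.09 rad/s.
- crank (a joint): Angle of the crank relative to the platter, rad, counter-clockwise from above positive, any number of turns; at 0 the knob is over the lug. The platter lags by about 1.2 s, and steadily it runs some 0.4 to 1.4 rad/s slower than the crank, depending on the drag. With the crank held still it runs down and stays; a crank let go is carried along by the turning platter.
- knob_grip (a point): Grip point of the upright black crank knob, a freely spinning cylinder 30 mm in diameter, its foot 113 mm and its top 171 mm above the table. The point lies on the knob's axis, 146 mm above the table, and goes round the axis at 70 mm radius. The crank arm (0.4 kg, 24 mm wide) below it reaches up to 109 mm, its hub to 111 mm.
- mark (a point): Middle of the top of the brass lug, a block 34 mm (radially) x 30 mm x 28 mm on the platter, 125 mm from the axis, its top 85 mm above the table. It stands in the eighth place, where there is no tile.
- pointer (a point): Inner tip of the fixed steel pointer, a blade 10 mm wide on a grey post at the end of the bracket, 150 mm from the axis on the base's +x side, 99 mm above the table; post and blade reach up to 106 mm.
- mug: Blue mug, 82 mm across, 92 mm tall, loose on the table; origin under its centre. To be left alone.
- palette: White paint palette 120 x 200 x 12 mm, loose on the table; origin under its centre. To be left alone.
- pencil_can: Orange tin can 130 mm across with pencils standing in it up to about 180 mm; origin under its centre. To be left alone.

How it is judged:
By the outcome, as a careful person would: the job done as asked, in the order asked, and still so for the second after the job is handed in, with the robot touching nothing.
It also fails if it takes over 59 s, if anything falls off the work surface, if the arm or the gripper's body presses on something with over 40 N, if the wrist force passes 120 N, or if a joint passes its speed limit or range.

## Robot

A 6-joint arm with a two-finger parallel gripper is mounted at the origin on the work surface. World frame = base frame: x ahead of the robot, y to its left, z up, the work surface at z = 0. Lengths are in m, angles in degrees, forces in N, time in s.
With the tool pointing down it reaches from about 0.325 to 0.775 m from the base axis. Payload 5.5 kg.
Tool frame: the origin (TCP) lies at the centre of the arm's flange, where the gripper is bolted on; the fingertips stand 182 mm ahead of it and the grasp point (between the pads) lies 163 mm ahead of it; z points along the fingers, y is the direction in which the jaws open and shut (so a half turn about z gives the same grasp; the last joint's range is limited). The gripper opens to 88 mm and grips with 3 to 60 N. Pads are 20 mm wide; open, the fingers measure 115 mm over their backs; the gripper's body (75 mm by 178 mm) begins 61 mm behind the grasp point.
Start: joints at [-80.197, 5.22, 70.514, -0, 104.267, -3.249], TCP at [0.135, -0.585, 0.405] pointing down, gripper open.
Joint ranges: [-164.24, 164.24], [-49.07, 125.15], [9.68, 141.18], [-86.29, 266.29], [3.28, 154.24], [-151.56, 151.56]. Speed limits (degrees/s): [147.25, 147.25, 172.46, 180, 180, 180].

## Interface

Orientations are given as [roll, pitch, yaw] about the fixed x, y, z axes, in that order (R = Rz(yaw) Ry(pitch) Rx(roll)).
In Python, from station import r gives the robot as it stands. The module is installed in compiled form; this text tells all that it offers. Calls block until the motion is done:
- r.reach(position, orientation): joint-space move of the TCP to a pose.
- r.servo_line(position, rotation=None, speed=0.15): straight line of the TCP; rotation=None keeps the orientation; speed is the mean speed in m/s.
- r.move_joints(angles): joint-space move.
- r.let_go() and r.grab(squeeze=None): open the fingers fully, or close them until they stop; squeeze is the grip in N (None keeps the last).
- r.wait(seconds).
- r.inverse_kinematics(position, orientation): joint angles nearest the present ones, or None.
- r.sense(): the state.
- r.snapshot(name): name is "scene" or "top"; returns a dict with "frame" (400x640x3 uint8, red, green, blue), "fx", "fy", "cx", "cy" (pixels), "R" (3x3) and "t" (3): a world point X has camera coordinates R X + t. Camera axes: x right, y down, z forward; pixel columns grow to the right and rows downward; lengths in m; the calibration is good to about 2 mm. A picture is of the moment at which its call begins. There is no depth.
A pose or a line that the arm cannot do raises r.IKError and nothing moves.
- r.hand_in(): hands the job in, once; it reports no verdict.
The state is a dict: "clock": time; "joints": joint angles; "joint_vel": joint speeds; "joint_torque": joint torques, N m; "tcp_pos": TCP position; "orientation": TCP orientation; "contact_force": force on the tool from outside, world axes, zero at the start; "torque": the same for the moment, N m; "opening": finger opening in m.
Only numpy, scipy, OpenCV 4.12 (cv2) and the standard library are available. Lean on these libraries where they do the work, as an engineer would, in place of code of your own. Each camera call takes 0.05 s, during which the arm holds its last target.

## Working session

There is one attempt and no reset: what is moved stays moved. The work goes in short steps, each a Python script; the robot and the scene stay as the last script left them, time stands still between calls to the robot, and variables do not carry over. Pictures are saved under pics/ and viewed, and the job is handed in when it is done.

```bash
ls; mkdir -p pics; python3 - <<'E'
from station import r
import cv2,numpy as np
s=r.sense();print(s)
for n in("scene","top"):
    d=r.snapshot(n);cv2.imwrite(f"pics/{n}0.png",d["frame"][:,:,::-1]);np.savez(f"pics/{n}0.npz",**d)
    print(n,d["fx"],d["fy"],d["cx"],d["cy"],d["R"],d["t"])
E
```

```text
pics
{'clock': 0.0, 'joints': array([-8.01950931e+01,  5.26284087e+00,  7.05820552e+01, -9.59874481e-04,
        1.04265528e+02, -3.24842117e+00]), 'joint_vel': array([-0.04866078, -0.07762097,  0.01607649, -0.06002263,  0.11201141,
        0.00536803]), 'joint_torque': array([-1.71056887e-03, -4.46456516e+01, -4.06441855e+01,  6.95175910e-02,
        2.93556007e-02, -1.59348492e-04]), 'tcp_pos': array([ 0.13552261, -0.58455293,  0.4035076 ]), 'orientation': array([-1.79889701e+02, -5.32797643e-03,  1.30530873e+01]), 'contact_force': array([ 0.36365459, -0.4554829 , -0.26702096]), 'torque': array([0.02711736, 0.04268626, 0.00040064]), 'opening': 0.0878448099093499}
scene 462.14705844274056 462.14705844274056 326.2059324707115 190.04571693261687 [[-0.49260506  0.87023731  0.00522269]
 [ 0.58476977  0.33544642 -0.73859326]
 [-0.64450335 -0.36078071 -0.67413108]] [ 0.25507386 -0.25973247  2.06464788]
top 372.49512195097924 372.49512195097924 316.23207177571504 199.78836556950105 [[ 0.01882893 -0.9997375  -0.01305377]
 [-0.99544983 -0.01752522 -0.09366164]
 [ 0.09340828  0.01475792 -0.99551851]] [0.0191751  0.56549684 1.39574407]
```

View pics/top0.png

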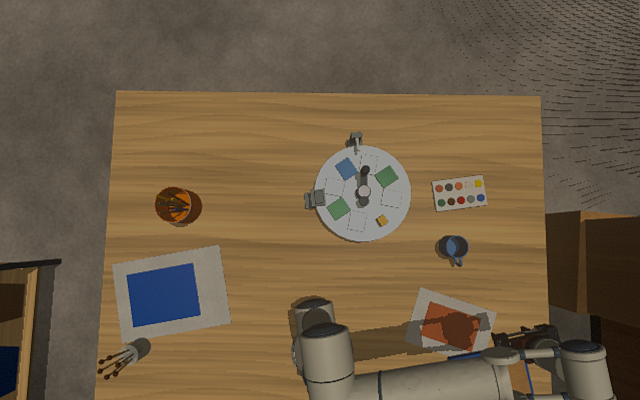

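View pics/scene0.png

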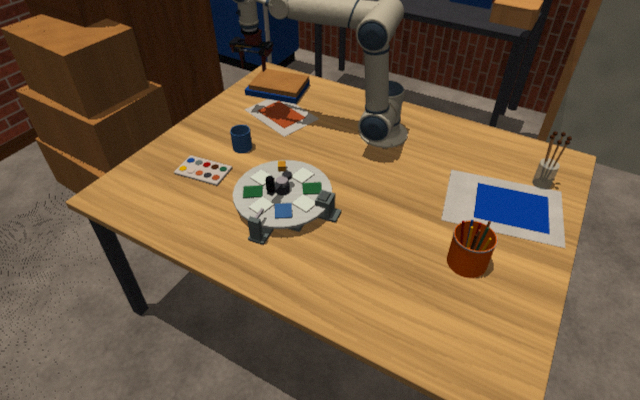

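```bash
python3 -c "
import cv2
a=cv2.imread('pics/top0.png')[60:270,190:440];cv2.imwrite('pics/top0c.png',cv2.resize(a,None,fx=2.8,fy=2.8,interpolation=cv2.INTER_CUBIC))"
```

```text
(no output)
```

View pics/top0c.png

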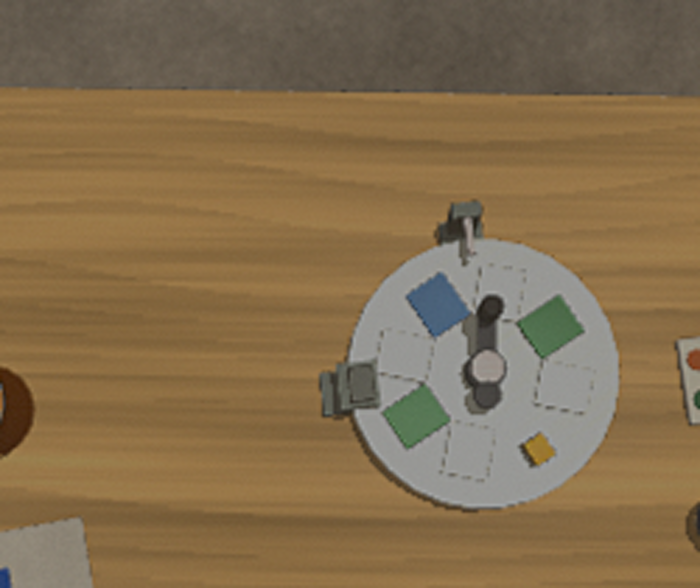

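```bash
cat > h.py <<'E'
import cv2,numpy as np
def K(d): return np.array([[d["fx"],0,d["cx"]],[0,d["fy"],d["cy"]],[0,0,1.]])
def proj(d,X):
    X=np.atleast_2d(X);return cv2.projectPoints(X.astype(float),cv2.Rodrigues(np.array(d["R"]))[0],np.array(d["t"]),K(d),None)[0][:,0]
def back(d,uv,z):
    R=np.array(d["R"]);c=-R.T@np.array(d["t"]);q=R.T@np.linalg.inv(K(d))@np.array([uv[0],uv[1],1.])
    return c+q*(z-c[2])/q[2]
E
python3 - <<'E'
from h import *
from scipy.optimize import least_squares
T=dict(np.load('pics/top0.npz'));S=dict(np.load('pics/scene0.npz'))
# platter outline via threshold in top view
f=T['frame'].astype(int); hsv=cv2.cvtColor(T['frame'],cv2.COLOR_RGB2HSV)
m=((hsv[...,1]<45)&(hsv[...,2]>90)).astype(np.uint8); m[:120]=0;m[260:]=0;m[:,:300]=0;m[:,425:]=0
m=cv2.morphologyEx(m,cv2.MORPH_OPEN,np.ones((3,3)))
c=max(cv2.findContours(m,cv2.RETR_EXTERNAL,cv2.CHAIN_APPROX_NONE)[0],key=cv2.contourArea)[:,0]
W=np.array([back(T,p,0.057)[:2] for p in c])
def res(p): return np.hypot(*(W-p[:2]).T)-0.182+0.0015
o=least_squares(res,W.mean(0),loss='soft_l1',f_scale=0.002);print(o.x,np.abs(res(o.x)).mean(), len(W))
o2=least_squares(lambda p:np.hypot(*(W-p[:2]).T)-p[2],[*o.x,.18],loss='soft_l1',f_scale=0.002);print(o2.x)
cc=lambda u,v:(190+u/2.8,60+v/2.8)
A=np.array([*o.x,0])
for n,uv,z in(("hub",(487,368),.111),("knobtop",(491,303),.171),("ptr",(467,258),.103),("lug",(539,450),.085)):
    X=back(T,cc(*uv),z);d=X[:2]-o.x;print(n,X.round(4),np.hypot(*d),np.degrees(np.arctan2(d[1],d[0])))
a=S['frame'][140:260,190:360,::-1];cv2.imwrite('pics/sc0c.png',cv2.resize(a,None,fx=4.5,fy=4.5,interpolation=cv2.INTER_CUBIC))
E
```

```text
[ 0.59232    -0.14220534] 0.0051100211996570905 305
[ 0.59234483 -0.14223414  0.17859919]
hub [ 0.5903 -0.1426  0.111 ] 0.002031357018828169 -170.02054995637738
knobtop [ 0.6639 -0.1401  0.171 ] 0.07162785085202024 1.6678062655740138
ptr [ 0.7352 -0.1164  0.103 ] 0.14519742836821048 10.222105935157634
lug [ 0.4875 -0.2136  0.085 ] 0.12685983730597106 -145.7489461885539
```

View pics/sc0c.png

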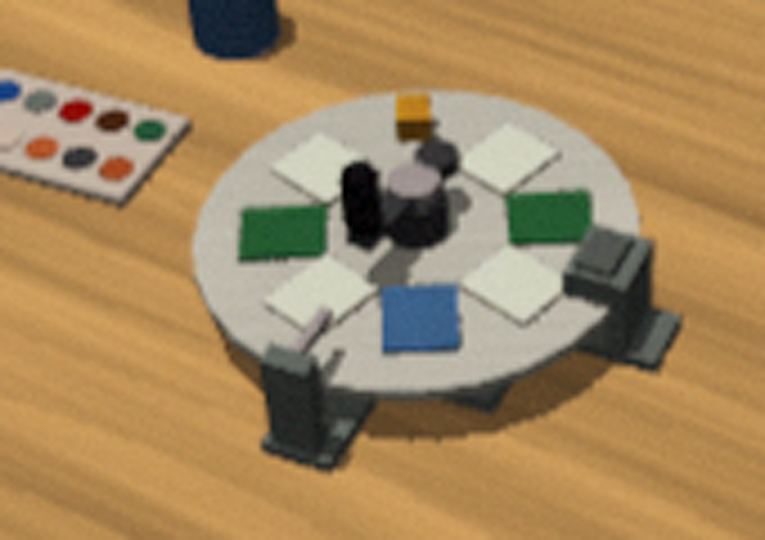

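```bash
cat >> h.py <<'E'
A=np.array([0.5915,-0.1423])
def platter(d,A=A,full=False):
    """platter angle (world, deg) of the lug from blue tile, green tiles, lug; dict"""
    R=np.array(d["R"]);f=np.ascontiguousarray(d["frame"]);hsv=cv2.cvtColor(f,cv2.COLOR_RGB2HSV).astype(int)
    # rectified: 0.5 mm per px, +-160mm
    n=640;s=0.0005;out={}
    for nm,z,h0,h1,sm in(("blue",.064,100,120,100),("green",.064,55,90,90),("lug",.078,14,28,150)):
        src=np.float32([[0,0],[n,0],[n,n],[0,n]])
        Wd=np.array([[A[0]+(p[0]-n/2)*s,A[1]+(p[1]-n/2)*s,z] for p in src])
        H=cv2.getPerspectiveTransform(src,proj(d,Wd).astype(np.float32))
        m=((hsv[...,0]>=h0)&(hsv[...,0]<=h1)&(hsv[...,1]>=sm)&(hsv[...,2]>40)).astype(np.float32)
        mm=cv2.warpPerspective(m,H,(n,n),flags=cv2.INTER_LINEAR|cv2.WARP_INVERSE_MAP)
        yy,xx=np.mgrid[:n,:n];x=(xx-n/2)*s;y=(yy-n/2)*s;rr=np.hypot(x,y)
        mm[(rr<.06)|(rr>.150)]=0
        b=(mm>0.5).astype(np.uint8)
        k,lab,st,ce=cv2.connectedComponentsWithStats(b)
        L=[]
        for i in range(1,k):
            a=st[i,4]*s*s*1e6
            if a>300:
                c=(ce[i]-n/2)*s;L.append((round(float(np.degrees(np.arctan2(c[1],c[0]))),2),round(float(np.hypot(*c)),4),int(a)))
        out[nm]=L
    return out
E
python3 - <<'E'
from h import *
T=dict(np.load('pics/top0.npz'));S=dict(np.load('pics/scene0.npz'))
for d in(T,S):print(platter(d))
cs=lambda u,v:(190+u/4.5,140+v/4.5)
for n,uv,z in(("hub",(415,182),.111),("knobtop",(361,168),.171),("ptr",(327,313),.1025),("lugtop",(413,105),.085)):
    X=back(S,cs(*uv),z);d=X[:2]-A;print(n,X.round(4),np.hypot(*d),np.degrees(np.arctan2(d[1],d[0])))
# overlay with yaw 9
import math
for nm,d in(("top",T),("scene",S)):
  im=d['frame'][:,:,::-1].copy()
  big=cv2.resize(im,None,fx=5,fy=5,interpolation=cv2.INTER_CUBIC)
  yaw=np.radians(9.)
  def P(r,a,z):return [A[0]+r*math.cos(a),A[1]+r*math.sin(a),z]
  def dr(pts,col):
    q=proj(d,np.array(pts));q=((q+.5)*5-.5).round().astype(int);cv2.polylines(big,[q],False,col,1)
  dr([P(.182,a,.057) for a in np.linspace(0,6.29,100)],(0,0,255))
  dr([P(.07,a,.146) for a in np.linspace(0,6.29,100)],(255,0,255))
  dr([P(.026,a,.095) for a in np.linspace(0,6.29,100)],(0,255,255))
  dr([P(.10,yaw,.103),P(.2,yaw,.103)],(0,0,255))
  # base plate
  Rz=np.array([[math.cos(yaw),-math.sin(yaw)],[math.sin(yaw),math.cos(yaw)]])
  dr([[*(A+Rz@np.array(q)*.12),.02] for q in((1,1),(-1,1),(-1,-1),(1,-1),(1,1))],(0,255,0))
  c=proj(d,P(0,0,.057))[0]*5;x,y=c.astype(int)
  cv2.imwrite(f'pics/ov_{nm}.png',big[y-290:y+290,x-390:x+390])
E
```

```text
{'blue': [(34.63, 0.1036, 2145)], 'green': [], 'lug': [(-145.41, 0.1241, 883)]}
{'blue': [(33.6, 0.1166, 3693)], 'green': [(-50.1, 0.1096, 3788), (119.49, 0.1053, 3754)], 'lug': [(-144.56, 0.1122, 1564)]}
hub [ 0.6022 -0.1333  0.111 ] 0.01399043565426913 39.98564048912941
knobtop [ 0.6646 -0.1365  0.171 ] 0.07332076323877648 4.518614723108074
ptr [ 0.751  -0.1139  0.1025] 0.16204798499337947 10.099489773635492
lugtop [ 0.4963 -0.2074  0.085 ] 0.1153263080318856 -145.65029739385656
```

View pics/ov_top.png

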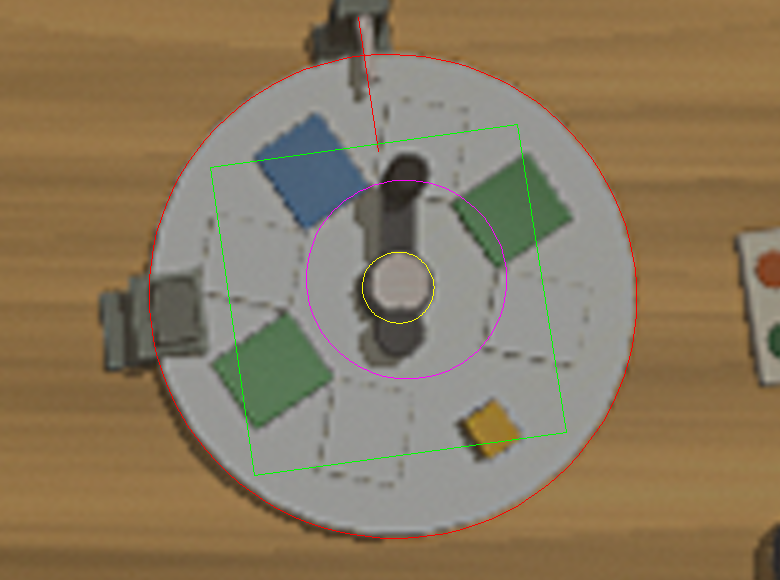

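View pics/ov_scene.png

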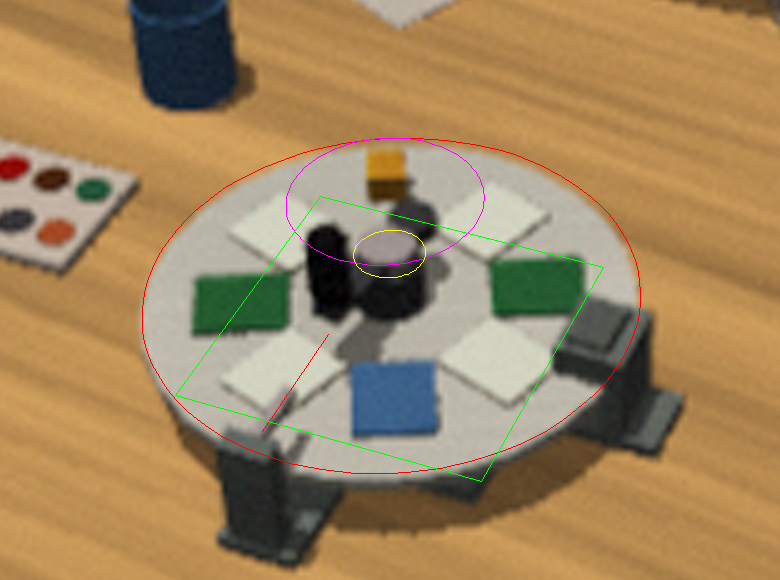

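```bash
python3 - <<'E'
from h import *
T=dict(np.load('pics/top0.npz'));S=dict(np.load('pics/scene0.npz'))
a=T['frame'][128:168,335:385,::-1];cv2.imwrite('pics/p1.png',cv2.resize(a,None,fx=14,fy=14,interpolation=cv2.INTER_CUBIC))
a=S['frame'][198:253,240:300,::-1];cv2.imwrite('pics/p2.png',cv2.resize(a,None,fx=10,fy=10,interpolation=cv2.INTER_CUBIC))
E
```

```text
(no output)
```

View pics/p1.png

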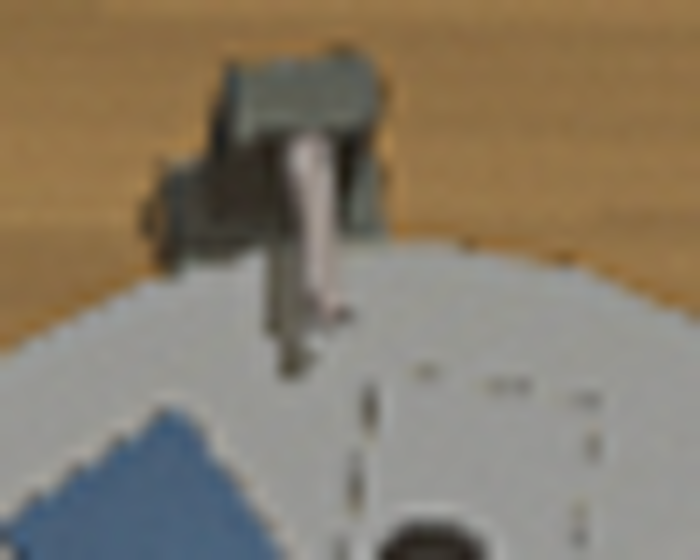

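View pics/p2.png

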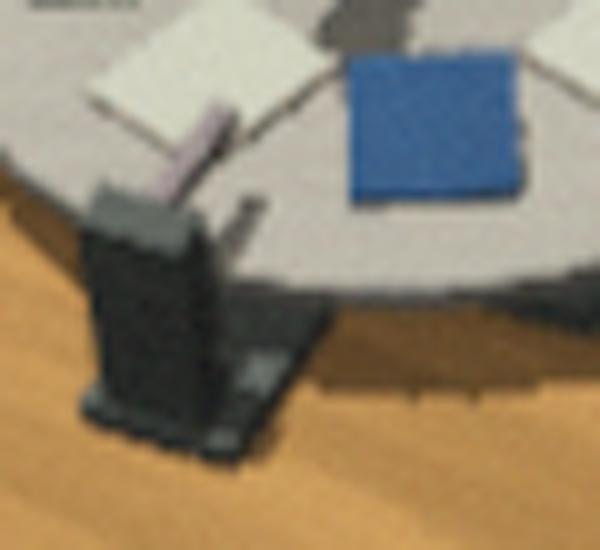

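```bash
python3 - <<'E'
from h import *
T=dict(np.load('pics/top0.npz'));S=dict(np.load('pics/scene0.npz'))
A=np.array([.5915,-.1423])
pt=lambda u,v:(335+(u)/14-.5,128+v/14-.5)
P={}
for n,uv,z in(("tip",(331,318),.104),("blade0",(309,140),.104),("post",(303,92),.106)):
    X=back(T,pt(*uv),z);P[n]=X;d=X[:2]-A;print(n,X.round(4),np.hypot(*d),np.degrees(np.arctan2(d[1],d[0])))
d=(P['blade0']-P['tip'])[:2];print(np.degrees(np.arctan2(d[1],d[0])))
ps=lambda u,v:(240+u/10-.5,198+v/10-.5)
for n,uv,z in(("tip",(222,112),.105),("blade0",(165,190),.106),("post",(145,215),.106)):
    X=back(S,ps(*uv),z);P[n]=X;d=X[:2]-A;print(n,X.round(4),np.hypot(*d),np.degrees(np.arctan2(d[1],d[0])))
d=(P['blade0']-P['tip'])[:2];print(np.degrees(np.arctan2(d[1],d[0])))
# scene pixel offsets
for n,uv,X in(("hub",(415,182),[*A,.111]),("tip",(327,313),[A[0]+.15*np.cos(np.radians(9)),A[1]+.15*np.sin(np.radians(9)),.104]),("lug",(413,105),[A[0]+.125*np.cos(np.radians(-145.4)),A[1]+.125*np.sin(np.radians(-145.4)),.085])):
    print(n,np.array((190+uv[0]/4.5-.5,140+uv[1]/4.5-.5))-proj(S,np.array(X))[0])
E
```

```text
tip [ 0.7422 -0.1212  0.104 ] 0.1521879986015093 7.958159523722345
blade0 [ 0.7895 -0.1151  0.104 ] 0.19985643722465782 7.825119458021089
post [ 0.8017 -0.1132  0.106 ] 0.21224431090629176 7.873034459189006
7.400382701720274
tip [ 0.7513 -0.1174  0.105 ] 0.1616916746593095 8.854395898246835
blade0 [ 0.7913 -0.1118  0.106 ] 0.20211731127027852 8.686141163887461
post [ 0.8039 -0.1107  0.106 ] 0.21470903178061346 8.460314974849561
8.01321099221487
hub [-0.06097668  2.02611695]
tip [-1.21721234  2.39247682]
lug [-0.32261775  1.08343704]
```

```bash
sed -i 's/^A=np.array.*/A=np.array([0.5918,-0.1423]); PTR=7.9/' h.py; cat >> h.py <<'E'
def fix(d):
    d=dict(d);d["cx"]=float(d["cx"])-.3;d["cy"]=float(d["cy"])+1.8;return d
Z=.309
def circ(a,rad=.07,z=Z): return [A[0]+rad*np.cos(a),A[1]+rad*np.sin(a),z]
E
python3 - <<'E'
from station import r
from h import *
print(platter(fix(dict(np.load('pics/scene0.npz')))))
for yaw in(-100,-80,-60,-30,-10,10,40,80,100,130,170):
    J=[r.inverse_kinematics(circ(a),[180,0,yaw]) for a in np.linspace(0,2*np.pi,9)]
    if any(j is None for j in J): print(yaw,None);continue
    J=np.array(J);print(yaw,J.min(0).round(),J.max(0).round())
print(r.sense()["clock"])
E
```

```text
{'blue': [(34.33, 0.1091, 3911)], 'green': [(-55.3, 0.1081, 3835), (124.93, 0.1068, 3805)], 'lug': [(-145.41, 0.1217, 1507)]}
-100 None
-80 None
-60 [-23.  -4.  67.  -0.  94. 127.] [-10.  17.  89.  -0.  96. 140.]
-30 [-23.  -4.  67.  -0.  94.  97.] [-10.  17.  89.  -0.  96. 110.]
-10 [-23.  -4.  67.  -0.  94.  77.] [-10.  17.  89.  -0.  96.  90.]
10 [-23.  -4.  67.  -0.  94.  57.] [-10.  17.  89.  -0.  96.  70.]
40 [-23.  -4.  67.  -0.  94.  27.] [-10.  17.  89.  -0.  96.  40.]
80 [-23.  -4.  67.  -0.  94. -13.] [-10.  17.  89.   0.  96.  -0.]
100 [-23.  -4.  67.   0.  94. -33.] [-10.  17.  89.   0.  96. -20.]
130 [-23.  -4.  67.   0.  94. -63.] [-10.  17.  89.   0.  96. -50.]
170 [ -23.   -4.   67.    0.   94. -103.] [-10.  17.  89.   0.  96. -90.]
0.1
```

```bash
python3 - <<'E'
from station import r
from h import *
def c():return r.sense()["clock"]
a0=np.radians(2)
r.reach(circ(a0,z=Z+.08),[180,0,80]);print(c())
for k,sp in((1,.2),(2,.2),(1,.3),(0,.3)):
    t=c();p=circ(a0+k*2*np.pi/14,z=Z+.08);r.servo_line(p,speed=sp);s=r.sense()
    print(c()-t,(s["tcp_pos"]-p).round(4),np.abs(s["joint_vel"]).max())
d=r.snapshot("top");cv2.imwrite('pics/t1.png',cv2.resize(d["frame"][80:280,240:480,::-1],None,fx=3,fy=3,interpolation=cv2.INTER_CUBIC))
d=r.snapshot("scene");cv2.imwrite('pics/s1.png',cv2.resize(d["frame"][80:280,180:420,::-1],None,fx=3,fy=3,interpolation=cv2.INTER_CUBIC));print(c())
E
```

```text
2.55
0.3083 [-0.0003  0.0002  0.0005] 0.892314446552963
0.30840000000000023 [-0.0002 -0.0004  0.0005] 1.259920586641322
0.25 [ 0.0008 -0.002  -0.0013] 1.586503804793323
0.25 [ 0.0001 -0.0015 -0.0005] 1.7369357597830806
3.7667
```

View pics/t1.png

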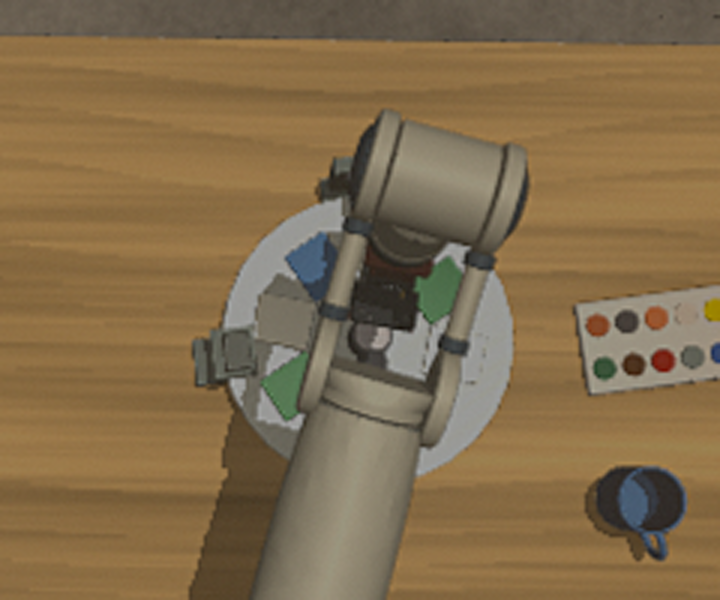

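View pics/s1.png

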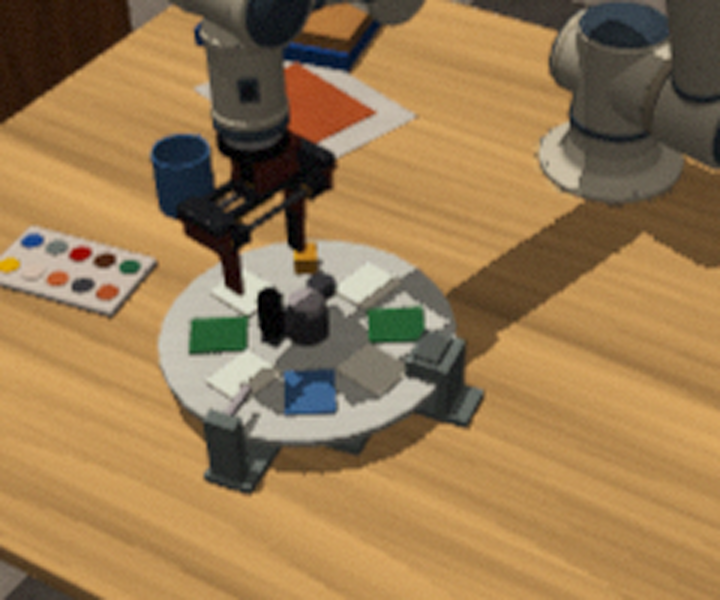

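```bash
python3 - <<'E'
from station import r
from h import *
def c():return r.sense()["clock"]
a0=np.radians(2)
p=circ(a0+np.pi/4,z=Z+.08)
t=c();r.move_joints(r.inverse_kinematics(p,[180,0,80]));s=r.sense();print("mj",c()-t,(s["tcp_pos"]-p).round(4))
p=circ(a0,z=Z+.08)
t=c();r.servo_line(p,speed=.5);s=r.sense();print("sl.5",c()-t,(s["tcp_pos"]-p).round(4))
t=c();p=circ(a0);r.servo_line(p,speed=.2);s=r.sense();print("down",c()-t,(s["tcp_pos"]-p).round(4),s["contact_force"])
t=c();r.grab(8);s=r.sense();print("grab",c()-t,(s["tcp_pos"]-p).round(4),s["opening"],s["contact_force"])
E
```

```text
mj 0.3250000000000002 [-0.0005  0.002   0.001 ]
sl.5 0.2582999999999993 [ 0.0006 -0.0024 -0.0018]
down 0.5500000000000007 [-0.      0.0005  0.0012] [ 0.20247949 -0.24664359  0.70107757]
grab 0.9249999999999998 [ 0.0004  0.0001 -0.    ] 0.02958210096528419 [ 4.14700263  0.36858424 -1.5302862 ]
```

```bash
cat >> h.py <<'E'
import json,os
def nd(a): return (a+180)%360-180
def ang(d,pred=None):
    """lug angle world deg; pred helps green ambiguity"""
    o=platter(fix(d));v=[]
    for a,rr,ar in o["blue"]:
        if abs(rr-.109)<.005 and ar>3350: v.append((a-180+.3,'b'))
    for a,rr,ar in o["lug"]:
        if abs(rr-.1217)<.006 and 1150<ar<2200: v.append((a,'l'))
    for a,rr,ar in o["green"]:
        if abs(rr-.1075)<.005 and ar>3300:
            c=[a-90,a+90]; ref=pred if pred is not None else (v[0][0] if v else None)
            if ref is None: continue
            v.append((min(c,key=lambda x:abs(nd(x-ref))),'g'))
    if not v: return None,''
    if pred is not None: v=[x for x in v if abs(nd(x[0]-pred))<100] or v
    ref=v[0][0]; return float(ref+np.median([nd(x[0]-ref) for x in v])),''.join(x[1] for x in v)+"%.1f"%np.ptp([nd(x[0]-ref) for x in v])
class Run:
    def __init__(s,r):
        s.r=r
        if os.path.exists('st.json'): s.__dict__.update(json.load(open('st.json')))
        else: s.th=2.0;s.pl=-145.4;s.tl=r.sense()["clock"];s.w=0.;s.n=0
    def save(s): json.dump({k:getattr(s,k) for k in("th","pl","tl","w","n")},open('st.json','w'))
    def seg(s,dth,speed,rad=.0707):
        s.th+=dth;p=circ(np.radians(s.th),rad);s.r.servo_line(p,speed=speed);q=s.r.sense()
        e=q["tcp_pos"]-np.array(p);f=q["contact_force"]
        return "th %.0f t %.3f e %s F %s jv %.0f op %.4f"%(s.th,q["clock"],(e*1e3).round(1),f.round(0),np.abs(q["joint_vel"]).max(),q["opening"])
    def look(s,wp=None,save=None):
        t=s.r.sense()["clock"];d=s.r.snapshot("scene")
        pred=s.pl+np.degrees((s.w if wp is None else wp)*(t-s.tl))
        a,k=ang(d,nd(pred))
        if save: cv2.imwrite(f'pics/{save}.png',d["frame"][:,:,::-1])
        if a is None: print("LOST",t,k);cv2.imwrite(f'pics/lost{s.n}.png',d["frame"][:,:,::-1]);s.n+=1;return
        a=pred+nd(a-pred);dt=t-s.tl
        if dt>.02: s.w=float(np.radians(a-s.pl)/dt)
        s.pl=a;s.tl=t;print("  look t %.3f pl %.1f w %.2f rpm %.1f %s"%(t,a,s.w,s.w*9.549,k))
E
python3 - <<'E'
from station import r
from h import *
R=Run(r);R.look(0)
for i in range(8):
    print(R.seg(30,.3 if i<2 else .4))
    if i in(3,7): R.look(1.0,save=f"run{i}")
R.save()
E
```

```text
look t 5.825 pl -145.2 w 0.00 rpm 0.0 bgg0.1
th 32 t 6.150 e [0.2 2.1 0.2] F [ 6.  3. -1.] jv 1 op 0.0300
th 62 t 6.425 e [-0.6  0.9  0.2] F [ 2.  3. -1.] jv 2 op 0.0296
th 92 t 6.675 e [-0.8 -0.  -2.9] F [ -0.   3. -11.] jv 2 op 0.0296
th 122 t 6.925 e [-0.3 -0.8 -1.8] F [ -1.   0. -12.] jv 2 op 0.0293
  look t 6.925 pl -119.3 w 0.41 rpm 3.9 blg0.6
th 152 t 7.225 e [ 0.2 -0.9 -0. ] F [-1.  1. -9.] jv 1 op 0.0296
th 182 t 7.475 e [ 0.3 -0.9  0.3] F [-6. -0. -6.] jv 1 op 0.0294
th 212 t 7.725 e [ 1.4 -0.5  2. ] F [-0. -0. -1.] jv 2 op 0.0096
th 242 t 7.975 e [1.4 0.4 0.4] F [ 0.  0. -0.] jv 3 op 0.0000
  look t 7.975 pl -80.7 w 0.64 rpm 6.1 lg0.1
```

```bash
python3 - <<'E'
from station import r
from h import *
R=Run(r)
r.servo_line(circ(np.radians(242),z=Z+.07),speed=.4)
R.look(.4,save="up0");r.let_go();R.look(.3,save="up1")
d=r.snapshot("top");cv2.imwrite('pics/upt.png',cv2.resize(d["frame"][80:280,240:480,::-1],None,fx=3,fy=3,interpolation=cv2.INTER_CUBIC))
print(r.sense()["clock"],r.sense()["contact_force"])
a=cv2.imread('pics/up1.png')[130:260,180:370];cv2.imwrite('pics/up1c.png',cv2.resize(a,None,fx=4,fy=4,interpolation=cv2.INTER_CUBIC))
R.save()
E
```

```text
look t 8.350 pl -74.9 w 0.27 rpm 2.6 lg1.5
  look t 9.775 pl -72.5 w 0.03 rpm 0.3 lg1.4
9.875 [-0.43367353  0.77717218 -0.60298163]
```

View pics/up1c.png

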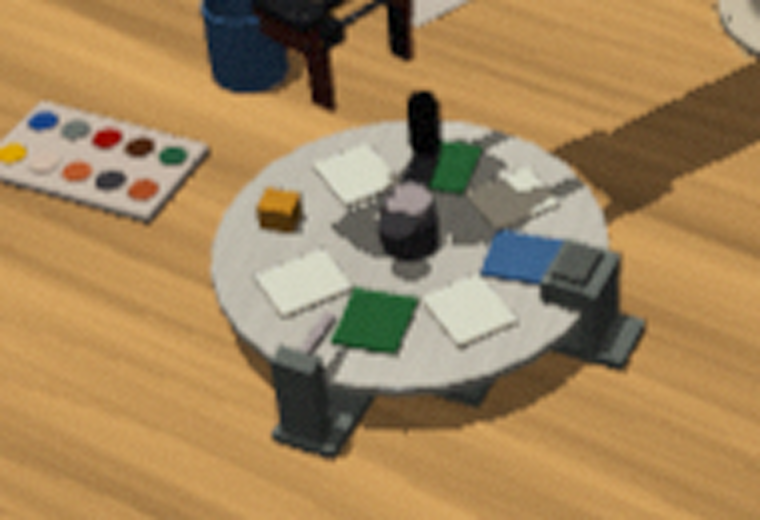

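View pics/upt.png

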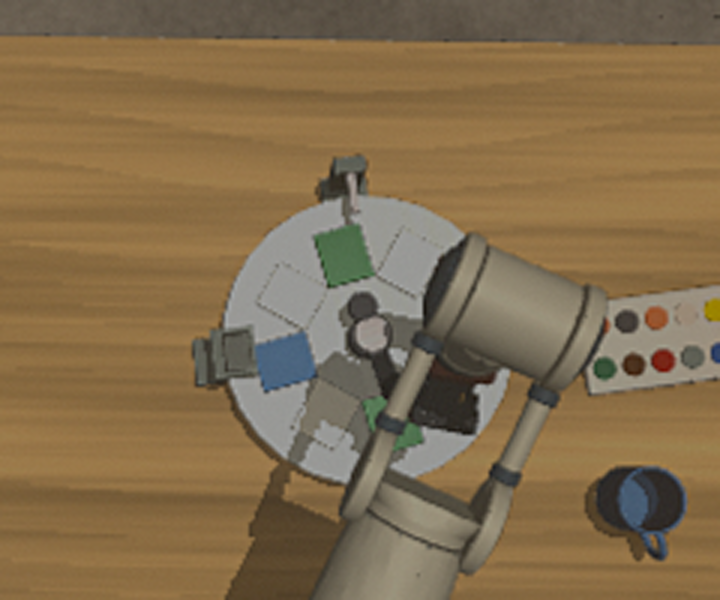

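```bash
python3 - <<'E'
from station import r
from h import *
S=fix(dict(np.load('pics/scene0.npz')))
X=back(S,(180+423/4-.5,130+101/4-.5),.171);d=X[:2]-A;print(X,np.hypot(*d),np.degrees(np.arctan2(d[1],d[0])))
X=back(S,(180+425/4-.5,130+(101+148)/8-.5),.142);d=X[:2]-A;print(X,np.hypot(*d),np.degrees(np.arctan2(d[1],d[0])))
lim=np.array([147.25,147.25,172.46,180,180,180])
for a in range(0,360,40):
    p=np.array(circ(np.radians(a)));J=[]
    for k in range(2):
        q=p.copy();q[k]+=.005;q2=p.copy();q2[k]-=.005
        J.append((np.array(r.inverse_kinematics(q,[180,0,80]))-np.array(r.inverse_kinematics(q2,[180,0,80])))/.01)
    J=np.array(J).T
    # worst over tangential dir +-25deg at 1m/s
    w=max(( np.abs(J@np.array([-np.sin(b),np.cos(b)]))/lim).max() for b in np.radians(a+np.arange(-25,26,5)))
    b=np.radians(a);print(a,round(w,2),(J@np.array([-np.sin(b),np.cos(b)])).round())
E
```

```text
[ 0.52574784 -0.16536909  0.171     ] 0.06996477828134863 -160.74795502979526
[ 0.52359366 -0.1664682   0.142     ] 0.0723616383069814 -160.48875030615798
0 0.66 [ 82. -33.  40.   0.  -6.  82.]
40 1.01 [  55. -117.  134.    0.  -18.   55.]
80 1.04 [  -0. -153.  165.   -0.  -12.   -0.]
120 1.02 [ -68. -121.  120.    0.    1.  -68.]
160 0.72 [-106.  -20.   19.    0.    1. -106.]
200 0.93 [-78.  94. -92.   0.  -2. -78.]
240 1.04 [ -11.  151. -158.    0.    7.  -11.]
280 1.05 [  48.  135. -152.    0.   18.   48.]
320 0.82 [ 80.  64. -75.   0.  12.  80.]
```

```bash
cat >> h.py <<'E'
def vel(m,hi=.52,lo=.40): return hi-(hi-lo)*abs(np.sin(np.radians(m+15)))
E
python3 - <<'E'
from station import r
from h import *
R=Run(r);R.th=199.4
r.servo_line(circ(np.radians(199.4),z=Z+.07),speed=.2)
r.servo_line(circ(np.radians(199.4)),speed=.15);print(r.sense()["contact_force"])
r.grab(55);s=r.sense();print(s["clock"],s["opening"],s["contact_force"])
R.look(0)
if .027<s["opening"]<.032:
  for i in range(6):
    print(R.seg(45,vel(R.th+22.5),.0722))
    if r.sense()["opening"]<.025: break
    if i in(3,5): R.look(1.0)
R.save()
E
```

```text
[-0.42330836 -0.46291936  0.48105845]
11.8417 0.029339206292691877 [ 0.89652679 -0.14351137  0.01308235]
  look t 11.842 pl -72.5 w 0.00 rpm 0.0 lg1.4
th 244 t 12.175 e [ 1.2 -0.2 -0. ] F [1. 5. 2.] jv 2 op 0.0287
th 289 t 12.467 e [ 1.2  0.8 -0. ] F [0. 3. 3.] jv 2 op 0.0294
th 334 t 12.742 e [ 0.2  1.9 -0. ] F [-4.  2.  3.] jv 2 op 0.0291
th 379 t 13.000 e [-1.3  0.8  0.2] F [-7. -3.  3.] jv 2 op 0.0292
  look t 13.000 pl -28.4 w 0.67 rpm 6.4 blg1.1
th 424 t 13.333 e [-1.8 -0.7  0.2] F [-3. -5.  0.] jv 2 op 0.0290
th 469 t 13.625 e [-1.4 -2.2  0.3] F [ 2. -9. -1.] jv 2 op 0.0290
  look t 13.625 pl 15.6 w 1.23 rpm 11.7 lgg0.9
```

```bash
python3 - <<'E'
from station import r
from h import *
R=Run(r)
for i in range(12):
    o=R.seg(45,vel(R.th+22.5),.0722)
    if r.sense()["opening"]<.025: print(o);break
    if i%3==2: print(o);R.look(R.w+.2)
R.save()
E
```

```text
th 604 t 14.492 e [ 1.1 -0.1  0.4] F [3. 4. 2.] jv 2 op 0.0291
  look t 14.492 pl 87.5 w 1.45 rpm 13.8 blgg1.9
th 739 t 15.367 e [-1.4  0.7  0.6] F [-7. -2.  4.] jv 2 op 0.0291
  look t 15.367 pl 167.2 w 1.59 rpm 15.2 blg1.2
th 874 t 16.267 e [-0.2 -2.6  0.7] F [13. -7. -3.] jv 1 op 0.0292
  look t 16.267 pl 257.0 w 1.74 rpm 16.6 blg2.4
th 1009 t 17.150 e [0.9 0.8 0.9] F [0. 5. 5.] jv 2 op 0.0292
  look t 17.150 pl 346.0 w 1.76 rpm 16.8 blg0.8
```

```bash
python3 - <<'E'
from station import r
from h import *
R=Run(r)
for i in range(12):
    o=R.seg(50,vel(R.th+25),.0727)
    if r.sense()["opening"]<.025: print(o);break
    if i%4==3: print(o);R.look(R.w+.15)
R.save()
E
```

```text
th 1209 t 18.358 e [-1.1 -2.7  1.2] F [ 6. -8.  1.] jv 2 op 0.0291
  look t 18.358 pl 474.2 w 1.85 rpm 17.7 blg1.1
th 1409 t 19.575 e [-0.1  2.2  1.2] F [-7.  5.  7.] jv 1 op 0.0295
  look t 19.575 pl 608.5 w 1.93 rpm 18.4 bgg0.7
th 1609 t 20.783 e [ 0.5 -2.3  1.8] F [15. -3.  0.] jv 2 op 0.0295
  look t 20.783 pl 745.2 w 1.97 rpm 18.9 lgg1.1
```

```bash
python3 - <<'E'
from station import r
from h import *
R=Run(r)
for i in range(24):
    o=R.seg(51.5,vel(R.th+25),.0728)
    if r.sense()["opening"]<.025: print(o);break
    if i%4==3: print(o);R.look(R.w+.05)
R.save()
E
```

```text
th 1815 t 22.008 e [-1.7  0.6  2. ] F [-11.  -2.  10.] jv 2 op 0.0294
  look t 22.008 pl 885.2 w 1.99 rpm 19.0 blg0.8
th 2021 t 23.242 e [ 1.1 -0.6  2.1] F [8. 6. 7.] jv 1 op 0.0290
  look t 23.242 pl 1030.1 w 2.05 rpm 19.6 blg1.4
th 2227 t 24.483 e [-1.9 -1.4  2.3] F [-4. -7.  6.] jv 2 op 0.0291
  look t 24.483 pl 1174.2 w 2.03 rpm 19.3 blg2.2
th 2433 t 25.733 e [1.  1.  2.4] F [0. 8. 9.] jv 2 op 0.0290
  look t 25.733 pl 1319.4 w 2.03 rpm 19.4 bgg0.4
th 2639 t 26.967 e [-1.3 -2.1  2.6] F [ 2. -6.  6.] jv 2 op 0.0291
  look t 26.967 pl 1463.8 w 2.04 rpm 19.5 lgg1.0
th 2845 t 28.208 e [-0.   2.1  2.6] F [-9.  7. 12.] jv 2 op 0.0290
  look t 28.208 pl 1607.6 w 2.02 rpm 19.3 blg1.1
```

```bash
python3 - <<'E'
from station import r
from h import *
R=Run(r)
for i in range(3): o=R.seg(51.5,vel(R.th+25),.0728)
o=R.seg(25,.3,.0715);print(o)
for i in range(6):
    R.look(R.w*.9 if i==0 else R.w*.7); r.wait(.25)
R.save()
E
```

```text
th 3025 t 29.400 e [-0.6 -2.   2.8] F [ 3. -3.  8.] jv 1 op 0.0294
  look t 29.400 pl 1746.5 w 2.03 rpm 19.4 blgg1.3
  look t 29.700 pl 1771.6 w 1.46 rpm 13.9 blgg1.7
  look t 30.000 pl 1789.4 w 1.03 rpm 9.9 lgg0.3
  look t 30.300 pl 1801.3 w 0.69 rpm 6.6 lgg1.9
  look t 30.600 pl 1808.1 w 0.40 rpm 3.8 lgg1.4
  look t 30.900 pl 1811.0 w 0.17 rpm 1.6 lgg0.7
```

```bash
python3 - <<'E'
from station import r
from h import *
R=Run(r)
R.look(0,save="stop1");r.wait(.2);R.look(0)
d=r.snapshot("top");cv2.imwrite('pics/stop1t.png',cv2.resize(d["frame"][80:280,240:480,::-1],None,fx=3,fy=3,interpolation=cv2.INTER_CUBIC))
a=cv2.imread('pics/stop1.png')[130:260,180:370];cv2.imwrite('pics/stop1c.png',cv2.resize(a,None,fx=4,fy=4,interpolation=cv2.INTER_CUBIC))
R.save();print(r.sense()["clock"])
o=platter(fix(r.snapshot("scene")));print(o)
E
```

```text
look t 31.200 pl 1811.5 w 0.03 rpm 0.2 lg0.5
  look t 31.450 pl 1811.5 w 0.00 rpm 0.0 lg0.5
31.55
{'blue': [(-161.31, 0.1054, 1625)], 'green': [(-78.88, 0.1079, 3922), (101.3, 0.1025, 3446)], 'lug': [(11.71, 0.1262, 1570)]}
```

View pics/stop1c.png

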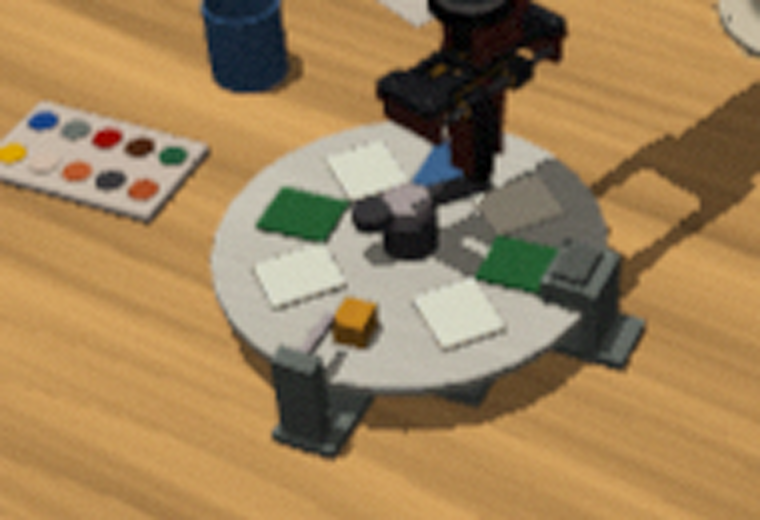

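View pics/stop1t.png

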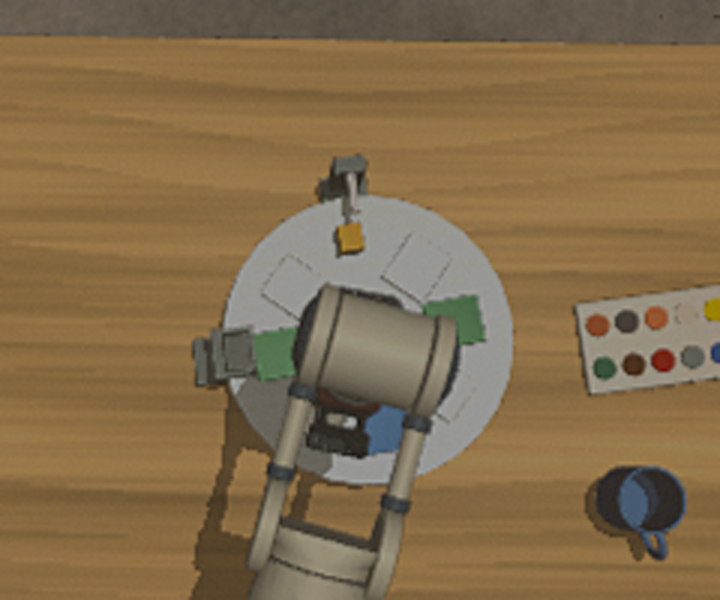

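```bash
python3 - <<'E'
from station import r
from h import *
R=Run(r)
d=r.snapshot("top");print(platter(d)["lug"])
print(R.seg(-22,.25,.0708));R.look(-.1);r.wait(.35);R.look(0);r.wait(.2);R.look(0)
d=r.snapshot("top");print(platter(d)["lug"]);R.save()
E
```

```text
[(11.97, 0.1249, 972)]
th 3003 t 31.908 e [ 0.3 -0.1  2.8] F [ 0.  0. 10.] jv 1 op 0.0290
  look t 31.908 pl 1809.2 w -0.09 rpm -0.8 lg0.6
  look t 32.308 pl 1807.7 w -0.06 rpm -0.6 lgg1.6
  look t 32.558 pl 1807.7 w 0.00 rpm 0.0 lgg1.5
[(8.41, 0.1247, 971)]
```

```bash
python3 - <<'E'
from station import r
from h import *
R=Run(r)
r.let_go();R.look(0)
p=r.sense()["tcp_pos"];r.servo_line([p[0],p[1],p[2]+.10],speed=.2);R.look(0)
r.servo_line([.42,-.14,p[2]+.12],speed=.25);R.look(0,save="end")
d=r.snapshot("top");print(platter(d)["lug"])
cv2.imwrite('pics/endt.png',cv2.resize(d["frame"][128:178,325:395,::-1],None,fx=11,fy=11,interpolation=cv2.INTER_CUBIC))
a=cv2.imread('pics/end.png')[130:260,180:370];cv2.imwrite('pics/endc.png',cv2.resize(a,None,fx=4,fy=4,interpolation=cv2.INTER_CUBIC))
R.save();s=r.sense();print(s["clock"],s["contact_force"])
E
```

```text
look t 33.675 pl 1807.8 w 0.00 rpm 0.0 lgg1.5
  look t 34.375 pl 1807.7 w -0.00 rpm -0.0 lgg1.5
  look t 35.158 pl 1807.7 w -0.00 rpm -0.0 lgg1.6
[(8.41, 0.1247, 971)]
35.2583 [ 0.1983469  -0.2795376  -0.24337664]
```

View pics/endt.png

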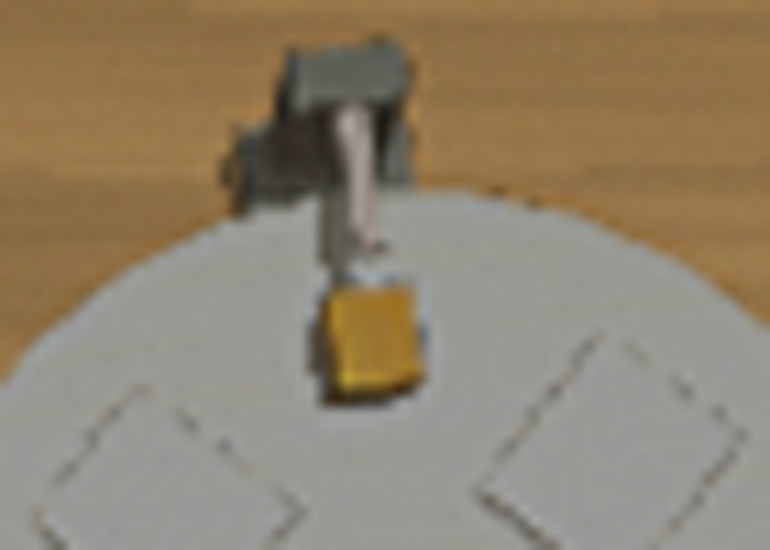

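View pics/endc.png

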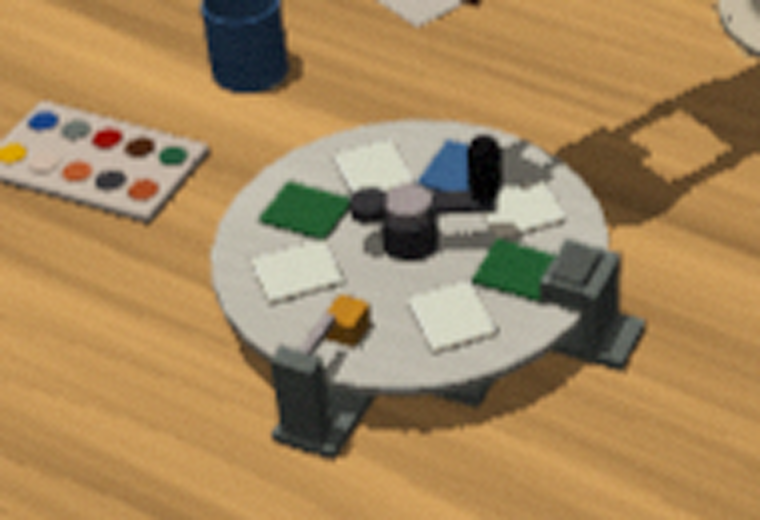

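```bash
python3 -c "
from station import r
r.hand_in();print(r.sense()['clock'])"
```

```text
the job is handed in; nothing more can be done
the job is handed in; nothing more can be done
```

The carousel job is done and handed in at about 35 s, with the platter stopped, the lug opposite the pointer and the crank let go. There was one slip on the way.

- **First attempt:** I gripped the knob with 8 N and it slipped out after about half a turn. The closed fingers may have brushed the crank while the platter ran down. I lifted off, found the knob again in the pictures, gripped it with 55 N and started over, all by the crank.
- **Speed:** The platter averaged 19.0–19.6 turns a minute over each stretch between pictures from about 21 to 28 s. From about 18 s it was already above 17.7. The arm moved in short stop-and-go chords, so there is some ripple within these averages that I could not see. No average came near 28.
- **Stopping:** The platter ran down about 3.5° past the pointer. One short crank nudge backwards corrected this.
- **Final position:** The lug is at 7.7° by the scene camera and 8.4° by the top camera. The pointer is at about 7.9°, so the lug should be within about half a degree. The top view also shows the lug in line with the pointer blade. The angle did not change while the gripper opened and backed away.
- **Limits:** Forces read at the ends of the moves stayed around 15 N. I could only read joint speeds at the ends of the moves. By calculation I kept peaks near 80 % of the limits, but I did not measure them.
- **Camera disagreement:** The scene camera was about 2 pixels off from the top camera, so I corrected it to match.
- **Other objects:** The mug and the palette looked unmoved in the pictures. I did not check the pencil can again, but the arm never went near it.

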